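Spot-check the bag sealer's bar with the surface probe

TASK

Check the bag sealer's sealing bar at its ringed check spot: swing the cam lever right round to free the sliding hand guard, then slide the guard all the way along until the spot is bare. Take the surface probe out of its dock and hold its sprung foot inside the ring, square to the sloping bar, pressed lightly so that the foot is pushed about half way in. Finish still holding the probe there for the reading, without letting go, and leave the things standing around where they are.

Things in the scene. Friction and masses are not known exactly. Their poses are not given: they have to be found in the camera images.
- sealer: Bag sealer, fixed: white console 280 (y) x 200 (x) mm, level steel rear deck 80 mm high with a guide rail along y (at x = 46 mm, end posts 100 mm high). Its front top (x -97 to -5 mm) slopes up to the back at 25 degrees and carries the sealing bar. Origin under its middle on the table; x to its back, y to its left seen from the front, z up.
- seal_bar: Sealing bar in the slope, fixed, rigid: aluminium, 34 mm wide, 250 mm long. Origin: centre of the check spot on its face, 65 mm above the table (sealer x -54, y +50 mm), an engraved ring of 26 mm inside with a centre dot, hidden by the closed guard. z points square out of the face (25 degrees off vertical, leaning to the sealer's front), y runs along the bar.
- guard (a joint): Travel of the hand guard, m: 0 closed over the spot, 0.104 fully open at its stop. Slides along the sealer's -y (right, seen from the front), takes about 2 N when freed and stays where left; locked, it holds against about 25 N. Slotted steel sheet 84 mm long in y, up to 106 mm above the table, with a saddle on the deck rail; moves knob and lever along.
- guard_knob (a point): Middle of the grip of the black upright knob on the guard, 128 mm above the table: 22 mm in diameter from 121 to 134 mm, top 138 mm, on a neck above the sheet (106 mm). Can be pinched from above. Closed guard: sealer x 4, y 50 mm.
- cam_lever (a joint): Angle of the cam lever on the guard's saddle, rad: near 0 locked, lying along the sealer's +y; grows clockwise from above, the tip swinging to the sealer's back (+x). The brake lets go above about 0.8; stop at 1.6, pointing to the back. Takes 1 to 3 N at the grip and stays where left.
- lever_pivot (a point): On the lever's vertical pivot axis, at the height of the arm's middle (119 mm above the table); moves with the guard (closed: sealer x 46, y 50 mm). The eccentric round it is 15 mm in radius, top 128 mm.
- lever_grip (a point): On the centre line of the lever's arm, 48 mm from the pivot, 119 mm above the table. The arm is a round steel bar 11 mm thick with 8 mm of air over the sheet and saddle (at most 106 mm high), ending 64 mm from the pivot in a black ball of 18 mm.
- dock: Probe dock, fixed, left or right of the sealer: base plate 100 x 80 mm, upright sheet at its back (+x) and on top a white block 44 mm square, its top 135 mm above the table, with a 20 mm hole right through (16 mm deep) in which the probe hangs. Origin on the table under the hole's centre, z up.
- probe: Surface probe, 90 g: white head 21 (x) x 26 (y) x 52 mm over a thin straight steel stem with a sprung foot at the bottom. Origin: centre of the relaxed foot's contact face; z along the stem to the head (up in the dock). Head from z = 121 to 173 mm; a 24 mm flange under it (z = 119) rests on the dock's block, origin 16 mm above the table. Lift straight up 140 mm to clear the dock.
- foot (a joint): How far the probe's sprung foot is pushed in, m: 0 relaxed, 0.010 fully in. Spring: 0.35 N at the start and 0.35 N more per mm, about 2 N half way in.
- foot_face (a point): Centre of the foot's contact face, a flat steel disc of 14 mm square to the stem; moves with the foot.
- tub: White round tub, 115 mm across, 70 mm high, loose, on the other side of the sealer from the dock. Leave it alone. Origin: centre of its underside.
- counter: Hand tally counter, 52 x 55 x 34 mm, loose, to the left behind the sealer. Leave it alone. Origin: centre of its underside.
- bottle: White bottle with a green screw cap, 62 mm across, 156 mm high, loose, to the right behind the sealer. Leave it alone. Origin: centre of its underside.

How it is judged:
On the way, in this order (a step that is already met when the one before it is completed fails the run):
1. the cam lever is swung round (beyond 1.2 rad) and the guard's brake is free (value of joint cam_lever above 1.2 rad), for 0.2 s.
2. the guard is slid fully along (more than 90 mm), baring the spot (value of joint guard above 0.09 m), for 0.2 s.
3. the probe is lifted clear out of its dock, in the gripper (height (world z) of foot_face above 0.14 m and contact force between probe and the fingers above 1 N), for 0.1 s.
At the end, for the whole second after the job is handed in: Held still by the gripper, clear of the dock: foot centre within 7 mm of the spot, stem within 0.14 rad of square to the bar, foot pushed in 2 to 8.5 mm, pressing with 0.6 to 6 N; lever above 1.0 rad, guard open over 85 mm (value of joint cam_lever above 1 rad and value of joint guard above 0.085 m and distance between foot_face and seal_bar below 0.007 m and angle between the z axis of probe and the z axis of seal_bar, either way round below 0.14 rad and value of joint foot between 0.002 and 0.0085 m and contact force between probe and seal_bar between 0.6 and 6 N and contact force between probe and the fingers above 1 N and contact force between probe and dock below 0.1 N and linear speed of probe below 0.02 m/s); the arm keeps its last pose, push and grip.
It fails at once if the guard is dragged along while the cam lever still locks it (value of joint cam_lever below 0.6 rad and distance of guard_knob from where it was at the start of the episode above 0.012 m).
It fails at once if the probe is jammed against the sealer (more than 12 N) (contact force between probe and sealer above 12 N).
It fails at once if a bystander (tub, counter or bottle) is shifted by more than 25 mm (distance of any of tub, counter, bottle from where it was at the start of the episode above 0.025 m).
It also fails if it takes over 69 s, if anything falls off the work surface, if the arm or the gripper's body presses on something with over 40 N, if the wrist force passes 120 N, or if a joint passes its speed limit or range.

ROBOT

A 6-joint arm with a two-finger parallel gripper is mounted at the origin on the work surface; the furniture and walls round the work are solid. World frame = base frame: x ahead of the robot, y to its left, z up, the work surface at z = 0. Lengths are in m, angles in rad, forces in N, time in s.
With the tool pointing down it reaches from about 0.35 to 0.775 m from the base axis. Payload 7.3 kg.
Tool frame: the origin (TCP) lies at the very end of the fingers, on their centre line; the grasp point (between the pads) lies 19 mm behind it (manip.hold_point_z is the distance from the TCP to the grasp point, in m); z points along the fingers, x is the direction in which the jaws open and shut, and the axes are right-handed (so a half turn about z gives the same grasp; the last joint's range is limited). The gripper opens to 92 mm and grips with 3 to 60 N. Pads are 19 mm wide; open, the fingers measure 130 mm over their backs; the gripper's body (75 mm by 190 mm) begins 47 mm behind the grasp point.
Start: joints at [-1.457, 0.342, 1.524, -0, 1.275, -0.146], TCP at [0.135, -0.507, 0.198] pointing down, gripper open.
Joint ranges: [-2.53, 2.53], [-0.77, 2.02], [0.04, 2.7], [-1, 4.14], [0.28, 2.66], [-3.11, 3.11]. Speed limits (rad/s): [2.57, 2.57, 3.14, 3.14, 3.14, 3.14].

INTERFACE

Orientations are given as [roll, pitch, yaw] about the fixed x, y, z axes, in that order (R = Rz(yaw) Ry(pitch) Rx(roll)).
In Python, from cell import readout, camera, job_done, manip gives the robot as it stands.
- The arm moves only by the tool move_arm, never from a script. Its argument "series" is a list that holds one entry, the list of rows, each a list of 6 numbers: the shift along the world's x, y, z each as a share of 100 mm, from -1 to 1, then the turn, a rotation vector about the world's x, y, z each as a share of pi/2 rad, from -1 to 1. In form: [[[dx, dy, dz, ax, ay, az], ...]]. A call has 1 to 20 rows; each row shifts and turns the commanded pose from where the row before left it; what a row does not reach is not made up. A row lasts 1/12 s, in which the tool goes at most 41.7 mm and 7.16 degrees, less where a joint would pass 70% of its speed; a pose out of reach is approached as far as the arm can. A call with a number of a shift or a turn outside -1 to 1 is refused whole. A call with a gripper value outside its range is refused whole. "grip" is the opening, from 0 (shut) to 1 (fully open), set as the call begins (left out, the last holds). The fingers move at their own pace and stop on an object; the grip force is fixed at half the most. Time passes only in rows, so rows that do not move let the fingers close. It gives the time, the measured TCP pose, the force and the opening at its end, in the units of the state.
- readout.observe(): the state, without advancing time (a new reading comes with each control period).
- camera(name): name is "scene" or "top" or "wrist"; returns a dict with "pixels" (384x512x3 uint8, red, green, blue), "camera_matrix" (3x3 intrinsics, pixels), "xyz" and "orientation" of the camera in the world. Camera axes: x right, y up, looking along -z (the intrinsics and any distortion apply to the point x, -y, -z); pixel columns grow to the right and rows downward; lengths in m; the calibration is good to about 2 mm. A picture is of the moment at which its call begins. There is no depth.
- job_done(): hands the job in, once; it reports no verdict.
The state is a dict: "t": time; "q": joint angles; "dq": joint speeds; "joint_efforts": joint torques, N m; "eef_pos": TCP position; "orientation": TCP orientation; "wrist_force": force on the tool from outside, world axes, zero at the start; "torque": the same for the moment, N m; "finger_gap": opening from 0.0 (shut) to 1.0 (fully open).
Only numpy, scipy, OpenCV 4.12 (cv2) and the standard library are available. Lean on these libraries where they do the work, as an engineer would, in place of code of your own. Each camera call takes 0.05 s, during which the arm holds its last target. There are 200 camera calls.

## Working session

There is one attempt and no reset: what is moved stays moved. The work goes in short steps, Python scripts to look and compute and a tool call to move; the robot and the scene stay as the last step left them, time stands still between calls to the robot, and variables do not carry over. Pictures are saved under pics/ and viewed, about 8 in all and at most 12, crops included, and the job is handed in when it is done.

Besides the shell and the picture viewer there is one more tool, called after ">>>" by a JSON object that holds its "fn" and its "kwargs", one argument or row to a line. move_arm: Moves the arm, as the interface text tells. Its arguments: {"type":"object","properties":{"series":{"type":"array"},"grip":{"type":"number"}},"required":["series"]}

```bash
ls; mkdir -p pics
python3 - <<'E'
from cell import readout, camera, job_done, manip
import cv2,pickle
print(readout.observe()); print({k:getattr(manip,k) for k in dir(manip) if k[0]!='_'})
d={}
for n in("scene","top","wrist"):
    c=camera(n); d[n]=c; print(n,c["camera_matrix"],c["xyz"],c["orientation"],[k for k in c])
    cv2.imwrite(f"pics/{n}0.png",c["pixels"][:,:,::-1])
pickle.dump(d,open("c0.pkl","wb"))
E
```

```text
pics
{'t': 0.0, 'q': array([-1.45697675e+00,  3.42684553e-01,  1.52503133e+00, -1.75714131e-05,
        1.27540538e+00, -1.46013736e-01]), 'dq': array([-0.00080748,  0.00073852, -0.00115534,  0.00115438, -0.0005228 ,
        0.00063207]), 'joint_efforts': array([-2.41495372e-04, -4.31239772e+01, -2.44220835e+01,  7.16014858e-02,
        5.59158681e-02, -1.35685577e-04]), 'eef_pos': array([ 0.1348386 , -0.50691156,  0.19695982]), 'orientation': array([-3.14138687e+00,  1.51479237e-03, -1.31095773e+00]), 'wrist_force': array([ 0.13699189,  0.72174848, -0.05635188]), 'torque': array([-0.00959672,  0.00601799,  0.01804415]), 'finger_gap': 1.003558400392697}
{'MotionError': <class 'cell.MotionError'>, 'hold_point_z': 0.0188}
scene [[390.99081018   0.         249.24457996]
 [  0.         390.99081018 189.18775688]
 [  0.           0.           1.        ]] [-0.14629627  0.97759934  0.66289116] [ 1.14824211  0.0140157  -2.52312599] ['pixels', 'camera_matrix', 'xyz', 'orientation']
top [[364.42278902   0.         250.72192203]
 [  0.         364.42278902 191.36012512]
 [  0.           0.           1.        ]] [4.77332895e-01 4.09739243e-04 1.20347926e+00] [ 0.08544776  0.00890516 -1.58799741] ['pixels', 'camera_matrix', 'xyz', 'orientation']
wrist [[298.13868737   0.         258.3117343 ]
 [  0.         298.13868737 191.34904718]
 [  0.           0.           1.        ]] [ 0.20233146 -0.48841745  0.38235726] [-0.26319097  0.00287522 -1.31058906] ['pixels', 'camera_matrix', 'xyz', 'orientation']
```

```bash
python3 -c "
import cv2
for n in('scene','top'):
    i=cv2.imread(f'pics/{n}0.png'); cv2.imwrite(f'pics/{n}0b.png',cv2.resize(i,(800,600),interpolation=cv2.INTER_CUBIC))"
```

```text
(no output)
```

View pics/top0b.png

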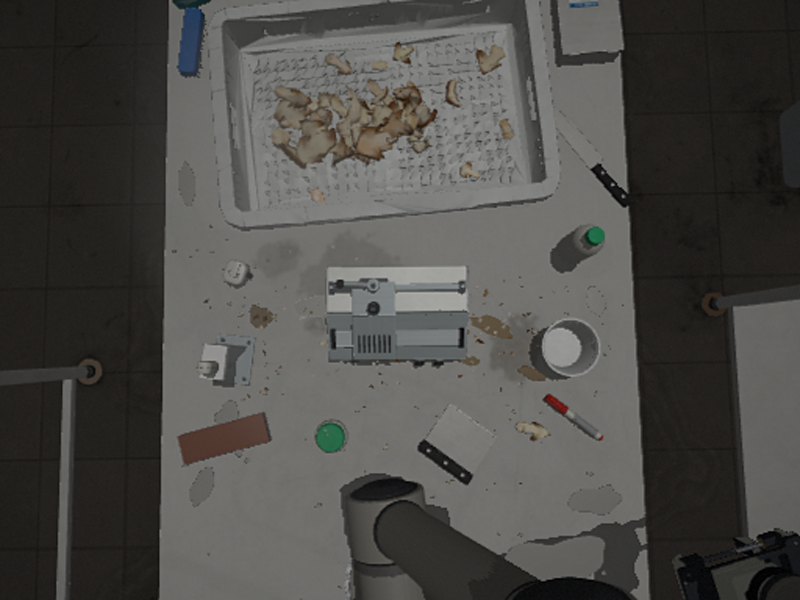

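View pics/scene0b.png

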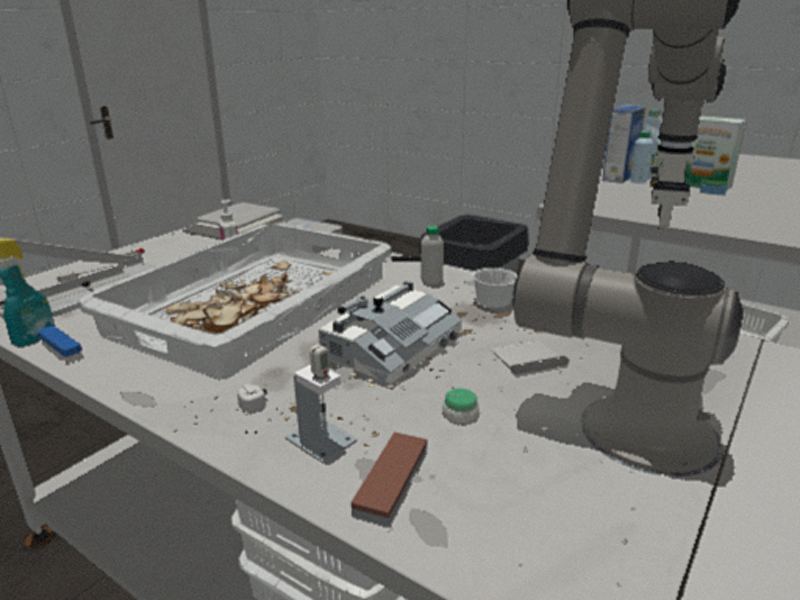

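The top view shows the sealer at (398,315), knob at (374,308), lever along the rail with pivot near (373,285), dock with probe at left (215,360), tub at (568,347) and bottle at (593,238). Next, enlarged crops with pixel coordinates and a ray helper.

```bash
cat > h.py <<'E'
import numpy as np,cv2
from scipy.spatial.transform import Rotation as R
def ray(c,u,v):
    K=c["camera_matrix"]; d=np.array([(u-K[0,2])/K[0,0],-(v-K[1,2])/K[1,1],-1.])
    return np.array(c["xyz"]),R.from_euler("xyz",c["orientation"]).as_matrix()@d
def onz(c,u,v,z):
    o,d=ray(c,u,v); return o+d*(z-o[2])/d[2]
def proj(c,p):
    K=c["camera_matrix"]; q=R.from_euler("xyz",c["orientation"]).as_matrix().T@(np.array(p)-c["xyz"])
    return np.array([K[0,2]-K[0,0]*q[0]/q[2],K[1,2]+K[1,1]*q[1]/q[2]])
def tri(c1,p1,c2,p2):
    A=np.zeros((3,3));b=np.zeros(3);r=[ray(c1,*p1),ray(c2,*p2)]
    for o,d in r:
        d=d/np.linalg.norm(d);M=np.eye(3)-np.outer(d,d);A+=M;b+=M@o
    x=np.linalg.solve(A,b); return x,[np.linalg.norm(np.cross(x-o,d/np.linalg.norm(d))) for o,d in r]
def crop(c,u0,v0,w,h,s,fn):
    i=c["pixels"][v0:v0+h,u0:u0+w,::-1]; i=cv2.resize(i,None,fx=s,fy=s,interpolation=cv2.INTER_CUBIC)
    i=np.clip(i.astype(float)*1.5,0,255).astype(np.uint8)
    for k in range(0,w,10): cv2.line(i,(k*s,0),(k*s,6 if (u0+k)%50 else 14),(0,0,255),1)
    for k in range(0,h,10): cv2.line(i,(0,k*s),(6 if (v0+k)%50 else 14,k*s),(0,0,255),1)
    cv2.imwrite(fn,i)
E
python3 - <<'E'
from h import *; import pickle
d=pickle.load(open("c0.pkl","rb"))
crop(d["top"],120,160,190,80,4,"pics/tc.png")
crop(d["scene"],180,170,130,130,4,"pics/sc.png")
a,b=cv2.imread("pics/tc.png"),cv2.imread("pics/sc.png"); print(a.shape,b.shape)
# deck corners / base corners coarse
t=d["top"]
g=cv2.cvtColor(t["pixels"],cv2.COLOR_RGB2GRAY)
m=(g>170).astype(np.uint8)
n,l,s,c=cv2.connectedComponentsWithStats(m[150:250,110:320])
for i in range(1,n):
    if s[i,4]>15: print(s[i]+np.array([110,150,0,0,0]),c[i]+[110,150])
for u,v,z in((374*.64,308*.64,.138),(373*.64,285*.64,.128),(328*.64,267*.64,.08),(467*.64,267*.64,.08)): print(onz(t,u,v,z))
E
```

```text
(320, 760, 3) (520, 520, 3)
[0.55240566 0.04192096 0.138     ]
[0.59694763 0.04357426 0.128     ]
[0.6399754  0.13463446 0.08      ]
[ 0.63486746 -0.14188127  0.08      ]
```

View pics/tc.png

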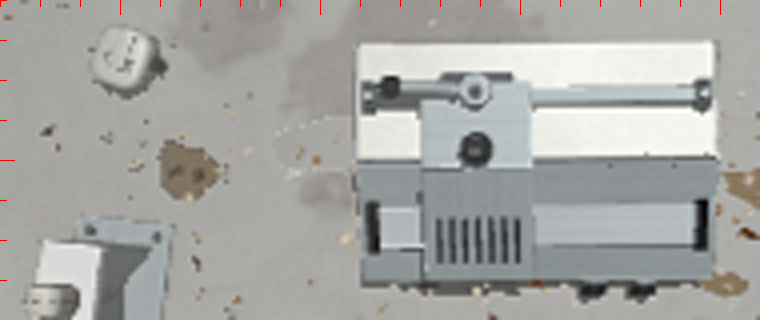

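View pics/sc.png

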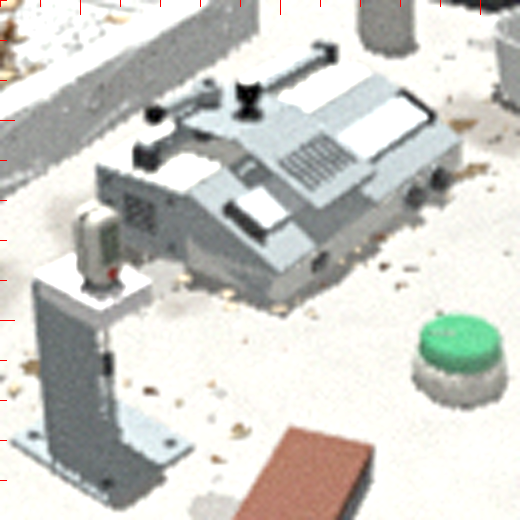

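The crops show: pivot at top px (238.75,183), lever ball (217.25,181.75), knob (238.75,197.25), deck back corners (209.25,170.75) and (299.25,170.5). The guard is closed. The dock's sheet is on its +y side, so its x is about world +y.

Run:
```python
from h import *; import pickle
d=pickle.load(open("c0.pkl","rb")); t,s=d["top"],d["scene"]
P={n:onz(t,u,v,z) for n,u,v,z in(("knob",238.75,197.25,.138),("piv",238.75,183,.128),("ball",217.25,181.75,.119),("bl",209.25,170.75,.08),("br",299.25,170.5,.08),("postl",120+370/4,160+95/4,.1),("postr",120+703/4,160+95/4,.1))}
for n,p in P.items(): print(n,p.round(4))
for a,b in(("br","bl"),("postr","postl"),("piv","knob")):
    v=P[b]-P[a]; print(a,b,np.linalg.norm(v[:2]),np.arctan2(-v[0],v[1]))
print("knob tri",tri(t,(238.75,197.25),s,(180+62,170+21.75)))
print("head tri",tri(t,(132,235),s,(203.75,222)))
crop(t,120,205,50,50,10,"pics/dock.png")
```

```text
knob [0.5521 0.0437 0.138 ]
piv [0.5952 0.0435 0.128 ]
ball [0.6011 0.1082 0.119 ]
bl [0.6404 0.1367 0.08  ]
br [ 0.636  -0.1431  0.08  ]
postl [0.5974 0.1247 0.1   ]
postr [ 0.5928 -0.1287  0.1   ]
br bl 0.27981576082237036 -0.01567502925374932
postr postl 0.25343715423637764 -0.018151517537577523
piv knob 0.04309946449464801 1.5660635277081907
knob tri (array([0.55388026, 0.04491673, 0.12971309]), [np.float64(0.0015098232452876634), np.float64(0.001509823245287748)])
head tri (array([0.45093588, 0.3424842 , 0.18516127]), [np.float64(0.0028749145927161367), np.float64(0.002874914592716099)])
```

View pics/dock.png

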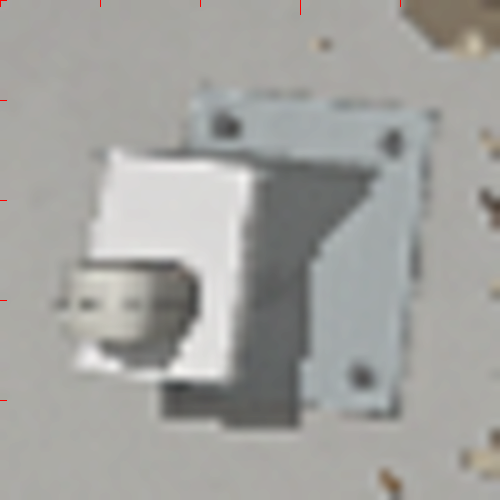

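>>> {"fn": "move_arm", "kwargs": {
  "series": [
    [[0.2315,0.295,0.01,0,0,0.0417],[0.2315,0.295,0.01,0,0,0.0417],[0.2315,0.295,0.01,0,0,0.0417],[0.2315,0.295,0.01,0,0,0.0417],[0.2315,0.295,0.01,0,0,0.0417],[0.2315,0.295,0.01,0,0,0.0417],[0.2315,0.295,0.01,0,0,0.0417],[0.2315,0.295,0.01,0,0,0.0417],[0.2315,0.295,0.01,0,0,0.0417],[0.2315,0.295,0.01,0,0,0.0417],[0.2315,0.295,0.01,0,0,0.0417],[0.2315,0.295,0.01,0,0,0.0417],[0.2315,0.295,0.01,0,0,0.0417],[0.2315,0.295,0.01,0,0,0.0417],[0.2315,0.295,0.01,0,0,0.0417],[0.2315,0.295,0.01,0,0,0.0417],[0.2315,0.295,0.01,0,0,0.0417],[0.2315,0.295,0.01,0,0,0.0417],[0.2315,0.295,0.01,0,0,0.0417],[0.2315,0.295,0.01,0,0,0.0417]]
  ],
  "grip": 0.4
}}

```text
t: 1.82
eef_pos: [0.5986, 0.0844, 0.2173]
orientation: [3.142, 0.001, 0.003]
wrist_force: [0.5, -1.2, -1.1]
finger_gap: 0.399
```

Run:
```python
from h import *; from cell import *; import pickle
o=readout.observe(); print(o["t"],o["q"],o["eef_pos"],o["orientation"],o["finger_gap"])
c=camera("wrist"); pickle.dump(c,open("w1.pkl","wb")); print(c["xyz"],c["orientation"])
for n,p in dict(knob=(.5521,.0437,.138),piv=(.5952,.0435,.128),ball=(.6011,.1082,.119)).items(): print(n,proj(c,p))
cv2.imwrite("pics/w1.png",cv2.resize(c["pixels"][:,:,::-1],(768,576)))
```

```text
1.8167 [ 1.33854946e-02  4.78087617e-01  1.25667221e+00 -7.23315419e-05
  1.40733985e+00  1.08639839e-02] [0.59856015 0.08439457 0.21732369] [3.14151579e+00 5.06222810e-04 2.53327989e-03] 0.3988551489561861
[0.59872847 0.15490078 0.40264388] [-0.26106031  0.00214971  0.00295868]
knob [209.68934516 232.1931428 ]
piv [254.99917791 228.58057807]
ball [261.27463773 162.08209578]
```

View pics/w1.png

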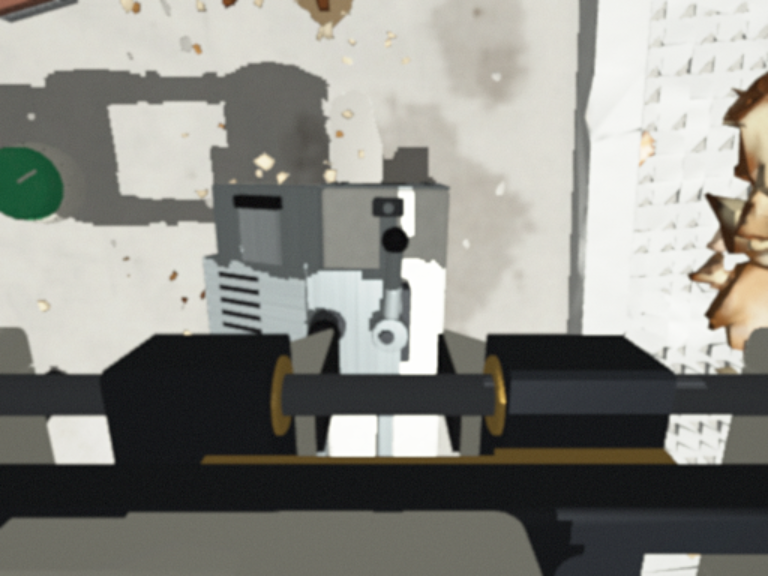

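The wrist image shows the ball at (395,240), pivot at (390,334) and knob near (325,330), which puts the pivot at about (0.598, 0.046). The jaws straddle the arm nicely, so I go down.

>>> {"fn": "move_arm", "kwargs": {
  "series": [
    [[0.02,0.02,-0.3,0,0,0],[0,0,-0.3,0,0,0],[0,0,-0.25,0,0,0],[0,0,-0.15,0,0,0],[0,0,-0.05,0,0,0],[0,0,0,0,0,0]]
  ]
}}

```text
t: 2.37
eef_pos: [0.599, 0.0845, 0.1111]
orientation: [3.142, 0.003, -0.001]
wrist_force: [-0.5, -0.1, -0.8]
finger_gap: 0.397
```

```bash
python3 -c "
import numpy as np
f=np.linspace(0,1.571,17);p=np.c_[.598+.04*np.sin(f),.046+.04*np.cos(f)];p[0]=[.599,.0845]
print([[round(a*10,3),round(b*10,3),0,0,0,-.0625] for a,b in np.diff(p,axis=0)])"
```

```text
[[np.float64(0.029), np.float64(0.013), 0, 0, 0, -0.0625], [np.float64(0.039), np.float64(-0.006), 0, 0, 0, -0.0625], [np.float64(0.038), np.float64(-0.01), 0, 0, 0, -0.0625], [np.float64(0.037), np.float64(-0.013), 0, 0, 0, -0.0625], [np.float64(0.035), np.float64(-0.017), 0, 0, 0, -0.0625], [np.float64(0.034), np.float64(-0.02), 0, 0, 0, -0.0625], [np.float64(0.032), np.float64(-0.023), 0, 0, 0, -0.0625], [np.float64(0.029), np.float64(-0.026), 0, 0, 0, -0.0625], [np.float64(0.026), np.float64(-0.029), 0, 0, 0, -0.0625], [np.float64(0.023), np.float64(-0.032), 0, 0, 0, -0.0625], [np.float64(0.02), np.float64(-0.034), 0, 0, 0, -0.0625], [np.float64(0.017), np.float64(-0.035), 0, 0, 0, -0.0625], [np.float64(0.013), np.float64(-0.037), 0, 0, 0, -0.0625], [np.float64(0.01), np.float64(-0.038), 0, 0, 0, -0.0625], [np.float64(0.006), np.float64(-0.039), 0, 0, 0, -0.0625], [np.float64(0.002), np.float64(-0.039), 0, 0, 0, -0.0625]]
```

>>> {"fn": "move_arm", "kwargs": {
  "series": [
    [[0,0,0,0,0,0],[0,0,0,0,0,0],[0.029,0.013,0,0,0,-0.0625],[0.039,-0.006,0,0,0,-0.0625],[0.038,-0.01,0,0,0,-0.0625],[0.037,-0.013,0,0,0,-0.0625],[0.035,-0.017,0,0,0,-0.0625],[0.034,-0.02,0,0,0,-0.0625],[0.032,-0.023,0,0,0,-0.0625],[0.029,-0.026,0,0,0,-0.0625]]
  ],
  "grip": 0.24
}}

```text
t: 3.2
eef_pos: [0.6282, 0.0743, 0.1143]
orientation: [-3.14, -0.002, -0.791]
wrist_force: [0.0, -0.4, 0.7]
finger_gap: 0.24
```

>>> {"fn": "move_arm", "kwargs": {
  "series": [
    [[0.026,-0.029,0,0,0,-0.0625],[0.023,-0.032,0,0,0,-0.0625],[0.02,-0.034,0,0,0,-0.0625],[0.017,-0.035,0,0,0,-0.0625],[0.013,-0.037,0,0,0,-0.0625],[0.01,-0.038,0,0,0,-0.0625],[0.006,-0.039,0,0,0,-0.0625],[0.002,-0.039,0,0,0,-0.0625],[0,0,0,0,0,0],[0,0,0,0,0,0],[0,0,0,0,0,0]]
  ]
}}

```text
t: 4.12
eef_pos: [0.6392, 0.0462, 0.1135]
orientation: [-3.14, -0.0, -1.569]
wrist_force: [-0.1, -0.5, -1.2]
finger_gap: 0.237
```

Run:
```python
from h import *; from cell import *; import pickle
o=readout.observe(); print(o["t"],o["q"],o["eef_pos"],o["orientation"],o["finger_gap"])
for n in("top","scene"):
    c=camera(n); pickle.dump(c,open(n+"2.pkl","wb"))
    crop(c,*((190,150,130,90,5) if n=="top" else (190,160,130,90,5)),f"pics/{n}2.png")
a=np.vstack([cv2.imread(f"pics/{n}2.png") for n in("top","scene")]); cv2.imwrite("pics/c2.png",cv2.resize(a,None,fx=.66,fy=.66))
```

```text
4.1167 [-4.72862681e-02  6.22336758e-01  1.29763939e+00  2.40207527e-05
  1.22036484e+00  1.52170458e+00] [0.63920051 0.04624538 0.11345074] [-3.14034139e+00 -3.88775866e-05 -1.56899910e+00] 0.2366738945769498
```

View pics/c2.png

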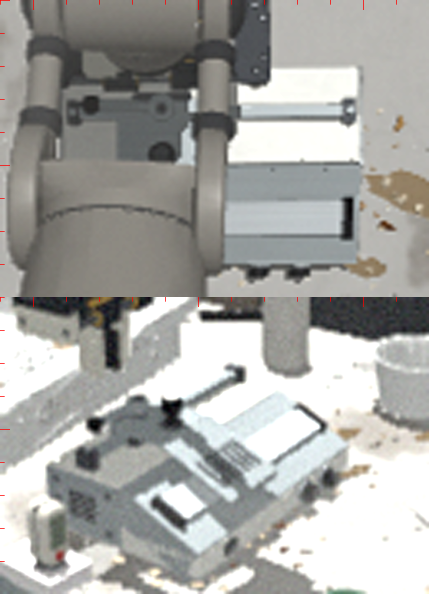

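Run:
```python
from h import *; import pickle
c=pickle.load(open("scene2.pkl","rb"));d=pickle.load(open("c0.pkl","rb"))
print("tcp",proj(c,(.6392,.0462,.1135)),"ball",proj(c,(.602,.110,.119)),"knob",proj(c,(.553,.045,.138)))
print("ball tri",tri(d["top"],(217.25,181.75),d["scene"],(180+154/4,170+114/4)))
print("piv tri",tri(d["top"],(238.75,183),d["scene"],(180+208/4,170+85/4)))
w=pickle.load(open("w1.pkl","rb"))
for n,a,b in(("ball",(217.25,181.75),(263.3,160)),("piv",(238.75,183),(260,222.7))): print(n,tri(d["top"],a,w,b))
print("tip proj start",proj(d["scene"],(.1348,-.5069,.197)))
```

```text
tcp [222.18576178 190.45636382] ball [218.61214777 198.33059085] knob [242.60775347 189.5459696 ]
ball tri (array([0.60204496, 0.10898476, 0.11784771]), [np.float64(0.0010323862281859412), np.float64(0.0010323862281858514)])
piv tri (array([0.59678319, 0.04438498, 0.12047269]), [np.float64(0.0009807067759543446), np.float64(0.0009807067759542679)])
ball (array([0.60265175, 0.10896823, 0.10976622]), [np.float64(0.0005547430941206404), np.float64(0.0005547430941206531)])
piv (array([0.59859011, 0.04378834, 0.11138658]), [np.float64(0.001653747353626842), np.float64(0.0016537473536270013)])
tip proj start [422.60870778 149.50902031]
```

Run:
```python
from h import *; import pickle
c=pickle.load(open("scene2.pkl","rb"));d=pickle.load(open("c0.pkl","rb"))
crop(c,195,150,60,60,6,"pics/a.png"); crop(d["scene"],395,110,60,60,6,"pics/b.png")
cv2.imwrite("pics/tip.png",np.hstack([cv2.imread("pics/a.png"),cv2.imread("pics/b.png")]))
```

```text
(no output)
```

View pics/tip.png

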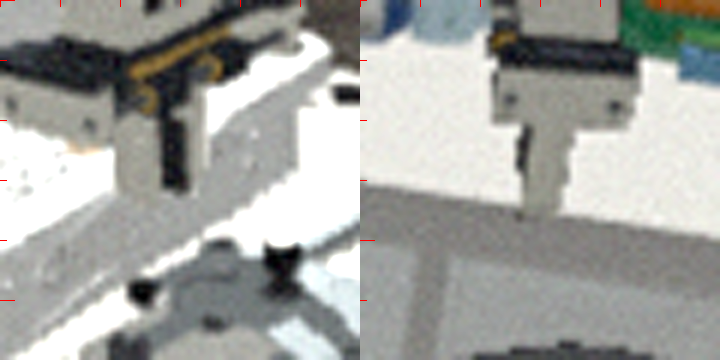

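Run:
```python
from h import *; import pickle
d=pickle.load(open("c0.pkl","rb"));w=pickle.load(open("w1.pkl","rb"));s=d["scene"]
ax=np.array([np.cos(-1.311),np.sin(-1.311),0])
for dz in(0,.015,.033):
    print(dz,[proj(s,np.array([.1348,-.5069,.197+dz])+k*ax).round(1) for k in(-.065,-.046,.046,.065)],
     proj(pickle.load(open("scene2.pkl","rb")),(.6392,.0462,.1135+dz)).round(1))
    w2=dict(w);w2["xyz"]=np.array(w["xyz"])+[0,0,dz]
    print([proj(w2,p).round(1) for p in((.6023,.1085,.119),(.5975,.044,.128),(.553,.0445,.138))])
```

```text
0 [array([423.1, 155.1]), array([423. , 153.4]), array([422.3, 145.8]), array([422.2, 144.4])] [222.2 190.5]
[array([262.5, 161.8]), array([257.3, 228.1]), array([210.6, 231.4])]
0.015 [array([423.8, 151. ]), array([423.7, 149.4]), array([423., 142.]), array([422.8, 140.6])] [222.  186.4]
[array([262.4, 159.4]), array([257.4, 222.6]), array([212.9, 225.6])]
0.033 [array([424.7, 146.1]), array([424.5, 144.6]), array([423.8, 137.4]), array([423.6, 136. ])] [221.8 181.6]
[array([262.2, 156.8]), array([257.5, 216.7]), array([215.5, 219.3])]
```

The lever was missed: it is still locked at 0, with the ball at scene px (219,199). The finger ends appear at scene px (222,181.5) while the reported TCP projects to (222,190.5). The start picture shows the same offset, so the real tips are about 32 mm above the reported TCP. I go back and approach lower, watching the force.

>>> {"fn": "move_arm", "kwargs": {
  "series": [
    [[0,0,0.1,0,0,0],[-0.0276,0.0281,0,0,0,0.0715],[-0.0276,0.0281,0,0,0,0.0715],[-0.0276,0.0281,0,0,0,0.0715],[-0.0276,0.0281,0,0,0,0.0715],[-0.0276,0.0281,0,0,0,0.0715],[-0.0276,0.0281,0,0,0,0.0715],[-0.0276,0.0281,0,0,0,0.0715],[-0.0276,0.0281,0,0,0,0.0715],[-0.0276,0.0281,0,0,0,0.0715],[-0.0276,0.0281,0,0,0,0.0715],[-0.0276,0.0281,0,0,0,0.0715],[-0.0276,0.0281,0,0,0,0.0715],[-0.0276,0.0281,0,0,0,0.0715],[-0.0276,0.0281,0,0,0,0.0715],[0,0,-0.15,0,0,0],[0,0,-0.1,0,0,0],[0,0,0,0,0,0],[0,0,0,0,0,0]]
  ],
  "grip": 0.4
}}

```text
t: 5.8
eef_pos: [0.5999, 0.0855, 0.0973]
orientation: [3.142, 0.001, 0.0]
wrist_force: [-0.5, 0.1, 0.4]
finger_gap: 0.398
```

>>> {"fn": "move_arm", "kwargs": {
  "series": [
    [[0,0,-0.06,0,0,0],[0,0,-0.05,0,0,0],[0,0,0,0,0,0],[0,0,0,0,0,0]]
  ]
}}

```text
t: 6.13
eef_pos: [0.6001, 0.0854, 0.0864]
orientation: [3.142, 0.001, 0.0]
wrist_force: [-0.6, 0.4, 0.1]
finger_gap: 0.4
```

>>> {"fn": "move_arm", "kwargs": {
  "series": [
    [[0,0,-0.04,0,0,0],[0,0,-0.025,0,0,0],[0,0,0,0,0,0],[0,0,0,0,0,0]]
  ],
  "grip": 0.24
}}

```text
t: 6.47
eef_pos: [0.6001, 0.0854, 0.08]
orientation: [3.142, 0.0, 0.001]
wrist_force: [-0.3, 0.1, -0.5]
finger_gap: 0.24
```

>>> {"fn": "move_arm", "kwargs": {
  "series": [
    [[0.039,0,0,0,0,-0.0625],[0.039,-0.006,0,0,0,-0.0625],[0.038,-0.01,0,0,0,-0.0625]]
  ]
}}

```text
t: 6.72
eef_pos: [0.6117, 0.0839, 0.0803]
orientation: [3.141, 0.0, -0.298]
wrist_force: [-1.3, -1.3, 0.4]
finger_gap: 0.242
```

>>> {"fn": "move_arm", "kwargs": {
  "series": [
    [[0.037,-0.013,0,0,0,-0.0625],[0.035,-0.017,0,0,0,-0.0625],[0.034,-0.02,0,0,0,-0.0625],[0.032,-0.023,0,0,0,-0.0625],[0.029,-0.026,0,0,0,-0.0625]]
  ]
}}

```text
t: 7.13
eef_pos: [0.6279, 0.0739, 0.08]
orientation: [3.14, 0.001, -0.789]
wrist_force: [-1.0, -0.1, 0.6]
finger_gap: 0.24
```

Run:
```python
from h import *; from cell import *; import pickle
o=readout.observe(); print(o["t"],o["eef_pos"],o["orientation"],o["wrist_force"])
c=camera("scene"); pickle.dump(c,open("scene3.pkl","wb"))
crop(c,190,140,100,75,6,"pics/s3.png")
print("tip",proj(c,o["eef_pos"]),proj(c,o["eef_pos"]+[0,0,.032]))
```

```text
7.1333 [0.62794546 0.07386998 0.08003518] [ 3.14027209e+00  1.10737980e-03 -7.89435905e-01] [-1.01225331 -0.05009428  0.56848585]
tip [220.02869635 203.05983963] [219.60137168 194.47220354]
```

View pics/s3.png

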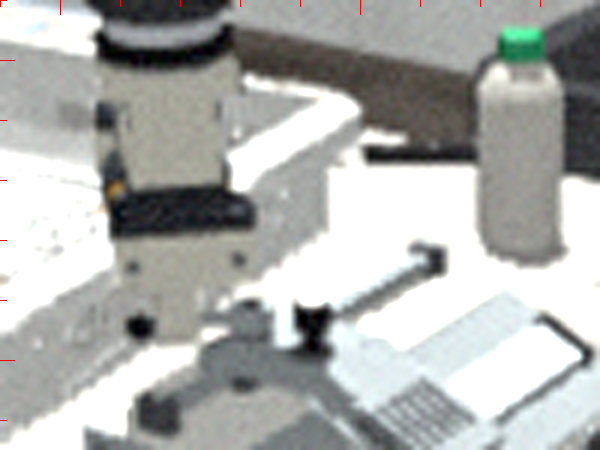

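The ball has swung with the jaws: it is at crop (140,326) next to the finger tips at (180,340), so the lever is turning. I continue the arc.

>>> {"fn": "move_arm", "kwargs": {
  "series": [
    [[0.026,-0.029,0,0,0,-0.0625],[0.023,-0.032,0,0,0,-0.0625],[0.02,-0.034,0,0,0,-0.0625],[0.017,-0.035,0,0,0,-0.0625],[0.013,-0.037,0,0,0,-0.0625],[0.01,-0.038,0,0,0,-0.0625],[0.006,-0.039,0,0,0,-0.0625],[0.002,-0.039,0,0,0,-0.0625],[0,-0.03,0,0,0,0],[0,0,0,0,0,0],[0,0,0,0,0,0],[0,0,0,0,0,0]]
  ]
}}

```text
t: 8.18
eef_pos: [0.6405, 0.0426, 0.0803]
orientation: [-3.141, -0.0, -1.568]
wrist_force: [-0.2, 0.3, 0.6]
finger_gap: 0.236
```

>>> {"fn": "move_arm", "kwargs": {
  "series": [
    [[0,0,0.25,0,0,0],[0,0,0.25,0,0,0],[-0.2,0,0.05,0,0,0],[-0.25,0,0,0,0,0],[-0.25,0.02,0,0,0,0],[-0.175,0,0,0,0,0],[0,0,-0.25,0,0,0],[0,0,-0.15,0,0,0],[0,0,-0.08,0,0,0],[0,0,0,0,0,0],[0,0,0,0,0,0]]
  ],
  "grip": 0.5
}}

```text
t: 9.1
eef_pos: [0.5531, 0.0446, 0.0873]
orientation: [-3.141, -0.0, -1.569]
wrist_force: [0.9, -0.0, -0.0]
finger_gap: 0.497
```

>>> {"fn": "move_arm", "kwargs": {
  "series": [
    [[0,-0.1,0,0,0,0],[0,-0.1,0,0,0,0],[0,-0.12,0,0,0,0],[0,-0.12,0,0,0,0],[-0.01,-0.12,0,0,0,0],[0,-0.12,0,0,0,0],[-0.01,-0.12,0,0,0,0],[0,-0.12,0,0,0,0],[0,-0.1,0,0,0,0],[0,-0.1,0,0,0,0],[0,0,0,0,0,0],[0,0,0,0,0,0]]
  ]
}}

```text
t: 10.1
eef_pos: [0.5504, -0.0662, 0.0871]
orientation: [3.141, 0.003, -1.571]
wrist_force: [1.1, 8.2, 3.4]
finger_gap: 0.498
```

>>> {"fn": "move_arm", "kwargs": {
  "series": [
    [[0,0.05,0.1,0,0,0],[0,0,0.35,0,0,0],[0,0,0.35,0,0,0],[-0.117,0.334,0.06,0,0,-0.006],[-0.117,0.334,0.06,0,0,-0.006],[-0.117,0.334,0.06,0,0,-0.006],[-0.117,0.334,0.06,0,0,-0.006],[-0.117,0.334,0.06,0,0,-0.006],[-0.117,0.334,0.06,0,0,-0.006],[-0.117,0.334,0.06,0,0,-0.006],[-0.117,0.334,0.06,0,0,-0.006],[-0.117,0.334,0.06,0,0,-0.006],[-0.117,0.334,0.06,0,0,-0.006],[-0.117,0.334,0.06,0,0,-0.006],[-0.117,0.334,0.06,0,0,-0.006],[0,0,0,0,0,0],[0,0,0,0,0,0]]
  ],
  "grip": 0.6
}}

```text
t: 11.52
eef_pos: [0.4099, 0.3393, 0.2396]
orientation: [-3.141, -0.001, -1.68]
wrist_force: [0.4, -0.5, -0.6]
finger_gap: 0.596
```

Run:
```python
from h import *; from cell import *; import pickle
o=readout.observe(); print(o["t"],o["eef_pos"],o["orientation"],o["q"])
w=camera("wrist"); t=camera("top"); pickle.dump((w,t),open("w4.pkl","wb")); print(w["xyz"],w["orientation"])
i=cv2.resize(w["pixels"][:,:,::-1],(512,384))
crop(t,200,160,110,80,5,"pics/t4.png"); j=cv2.imread("pics/t4.png")
k=np.zeros((384+0,800,3),np.uint8); 
k=np.vstack([np.hstack([i,np.zeros((384,38,3),np.uint8)]),np.zeros((0,550,3),np.uint8)]) 
cv2.imwrite("pics/w4.png",cv2.resize(w["pixels"][:,:,::-1],(768,576)));cv2.imwrite("pics/t4.png",j)
p=onz(pickle.load(open("c0.pkl","rb"))["top"],136.3,233.4,.137);print("dock est",p,proj(w,p),proj(w,[*p[:2],.189]))
```

```text
11.5167 [0.40986616 0.33934708 0.23960219] [-3.14057873e+00 -5.76883475e-04 -1.67970111e+00] [ 5.48184050e-01  3.25728904e-01  1.43052623e+00 -1.09494855e-03
  1.38488719e+00  2.22808702e+00]
[0.47907808 0.3328825  0.42498888] [-2.62844735e-01  4.17163591e-04 -1.67930407e+00]
dock est [0.45178419 0.34414352 0.137     ] [249.83250486 141.79342345] [247.99515541 148.33864655]
```

View pics/w4.png

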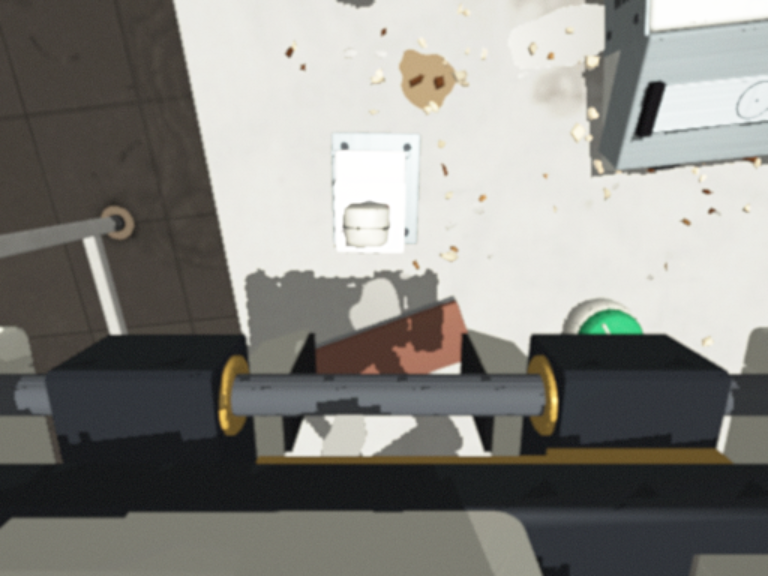

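The wrist image shows the probe head at (367,225), aligned with the tool, and the check ring is bare at (755,100). The head is at about (0.451, 0.346). I move over it and down.

>>> {"fn": "move_arm", "kwargs": {
  "series": [
    [[0.2,0.035,0,0,0,0],[0.21,0.032,0,0,0,0],[0,0,-0.3,0,0,0],[0,0,-0.3,0,0,0],[0,0,-0.25,0,0,0],[0,0,-0.2,0,0,0],[0,0,-0.1,0,0,0],[0,0,0,0,0,0],[0,0,0,0,0,0]]
  ]
}}

```text
t: 12.37
eef_pos: [0.4521, 0.3443, 0.1246]
orientation: [-3.141, -0.0, -1.685]
wrist_force: [-0.9, 0.3, -0.1]
finger_gap: 0.602
```

Run:
```python
from h import *; from cell import *; import pickle
o=readout.observe(); print(o["eef_pos"],o["wrist_force"])
c=camera("scene"); pickle.dump(c,open("s5.pkl","wb"))
crop(c,160,160,80,70,6,"pics/s5.png"); crop(pickle.load(open("w4.pkl","rb"))[1],205,165,100,70,6,"pics/t5.png")
a,b=cv2.imread("pics/s5.png"),cv2.imread("pics/t5.png"); k=np.hstack([a,b]); cv2.imwrite("pics/c5.png",cv2.resize(k,(0,0),fx=.74,fy=.74)); print(k.shape)
print(proj(c,o["eef_pos"]),proj(c,o["eef_pos"]+[0,0,.03]))
```

```text
[0.45206354 0.3443468  0.12457865] [-0.94196292  0.34134644 -0.13242526]
(420, 1080, 3)
[205.50196264 242.92637976] [204.79672062 232.85123946]
```

View pics/c5.png

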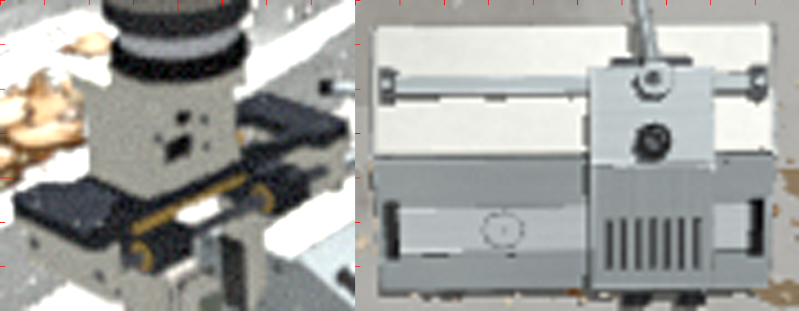

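The right panel shows the guard open by about 98 mm, the lever pointing back (about 1.4 rad) and the ring at top px (238.1,216.8). On the left the jaws straddle the head. I go down a little more and close.

>>> {"fn": "move_arm", "kwargs": {
  "series": [
    [[0,0,-0.04,0,0,0],[0,0,-0.03,0,0,0],[0,0,0,0,0,0]]
  ]
}}

```text
t: 12.67
eef_pos: [0.4514, 0.3451, 0.1173]
orientation: [-3.141, 0.0, -1.683]
wrist_force: [-0.1, -1.4, -0.7]
finger_gap: 0.603
```

>>> {"fn": "move_arm", "kwargs": {
  "series": [
    [[0,0,0,0,0,0],[0,0,0,0,0,0],[0,0,0,0,0,0],[0,0,0,0,0,0],[0,0,0,0,0,0],[0,0,0,0,0,0]]
  ],
  "grip": 0.15
}}

```text
t: 13.17
eef_pos: [0.4515, 0.3455, 0.1173]
orientation: [-3.141, 0.001, -1.683]
wrist_force: [1.9, 1.2, 0.1]
finger_gap: 0.274
```

Run:
```python
from h import *; from cell import *; import pickle
o=readout.observe(); print(o["eef_pos"],o["wrist_force"],o["finger_gap"])
w,t=pickle.load(open("w4.pkl","rb"))
sp=onz(t,238.1,216.8,.065); kn=onz(t,272.1,165+142/4.44,.138); print("spot top",sp,"knob",kn)
y=-.017; X=np.array([np.cos(y),np.sin(y)]);Y=np.array([-np.sin(y),np.cos(y)])
for n,p,a,b in(("spot",sp,-54,50),("piv",[.598,.046],46,50),("knob",[.5525,.0445],4,50)): print(n,"origin",np.array(p[:2])-X*a/1e3-Y*b/1e3)
print("ring via wrist, z .065/.048",onz(w,755/1.5,100/1.5,.065),onz(w,755/1.5,100/1.5,.045))
```

```text
[0.45145094 0.3454517  0.11725411] [1.94518358 1.15255147 0.08684614] 0.27408183488899956
spot top [0.49612277 0.04958848 0.065     ] knob [ 0.5511012  -0.05400094  0.138     ]
spot origin [ 0.54926501 -0.00132226]
piv origin [ 0.55115669 -0.00321081]
knob origin [ 0.54765062 -0.00542478]
ring via wrist, z .065/.048 [0.49723782 0.05412762 0.065     ] [0.49824673 0.03864076 0.045     ]
```

Gripped (gap 25 mm). Lift straight up and check the hold.

>>> {"fn": "move_arm", "kwargs": {
  "series": [
    [[0,0,0.1,0,0,0],[0,0,0.25,0,0,0],[0,0,0.3,0,0,0],[0,0,0.3,0,0,0],[0,0,0.3,0,0,0],[0,0,0.25,0,0,0],[0,0,0.1,0,0,0],[0,0,0,0,0,0],[0,0,0,0,0,0],[0,0,0,0,0,0]]
  ],
  "grip": 0.15
}}

```text
t: 14.0
eef_pos: [0.4506, 0.3446, 0.275]
orientation: [3.138, -0.002, -1.683]
wrist_force: [-0.9, 0.5, -1.2]
finger_gap: 0.275
```

>>> {"fn": "move_arm", "kwargs": {
  "series": [
    [[0,-0.2,0,0,0,0],[-0.02,-0.27,0,0,0,0],[-0.03,-0.3,0,0,0,0],[-0.03,-0.3,0,-0.0005,-0.0348,0],[-0.03,-0.3,0,-0.0006,-0.0348,0],[-0.03,-0.3,0,-0.0006,-0.0348,0],[-0.03,-0.3,0,-0.0006,-0.0348,0],[-0.03,-0.3,0,-0.0006,-0.0348,0],[-0.03,-0.3,0,-0.0006,-0.0348,0],[-0.025,-0.25,0,-0.0006,-0.0348,0],[0,-0.14,0,-0.0006,-0.0348,0],[0,0,0,0,0,0],[0,0,0,0,0,0],[0,0,0,0,0,0]]
  ]
}}

```text
t: 15.17
eef_pos: [0.4258, 0.0494, 0.2765]
orientation: [-2.708, 0.041, -1.675]
wrist_force: [-0.5, 0.6, -0.5]
finger_gap: 0.277
```

>>> {"fn": "move_arm", "kwargs": {
  "series": [
    [[0,0,-0.25,0,0,0],[0,0,-0.3,0,0,0],[0,0,-0.2,0,0,0],[0,0,0,0,0,0],[0,0,0,0,0,0],[0,0,0,0,0,0]]
  ]
}}

```text
t: 15.67
eef_pos: [0.4271, 0.0496, 0.2034]
orientation: [-2.705, 0.04, -1.673]
wrist_force: [-1.0, -0.4, -0.2]
finger_gap: 0.277
```

Run:
```python
from h import *; from cell import *; import pickle
o=readout.observe(); Z=R.from_euler("xyz",o["orientation"]).as_matrix()[:,2]; print(o["eef_pos"],o["q"],o["wrist_force"],"toolz",Z)
D=[]
for n in("scene","top"):
    c=camera(n); D.append(c); 
    for L in(.131,.101):
        p=o["eef_pos"]+([0,0,.03] if L>.11 else 0)+L*Z; print(n,L,p.round(4),proj(c,p).round(1))
pickle.dump(D,open("h6.pkl","wb"))
crop(D[0],190,155,75,70,7,"pics/a6.png");crop(D[1],215,190,38,70,7,"pics/b6.png")
k=np.hstack([cv2.imread("pics/a6.png"),cv2.imread("pics/b6.png")]);print(k.shape);cv2.imwrite("pics/c6.png",k)
```

```text
[0.42710522 0.04962947 0.20336327] [-0.08815241 -0.09110314  2.11919082  0.04896584  0.6764606   1.56264969] [-0.99242963 -0.36907369 -0.15530846] toolz [ 0.42464771 -0.00676937 -0.90533336]
scene 0.131 [0.4827 0.0487 0.1148] [259.8 201.6]
scene 0.101 [0.47   0.0489 0.1119] [263.1 203.4]
top 0.131 [0.4827 0.0487 0.1148] [237.7 221. ]
top 0.101 [0.47   0.0489 0.1119] [237.8 225.3]
(490, 791, 3)
```

Run:
```python
from h import *; import pickle
D=pickle.load(open("h6.pkl","rb"))
crop(D[0],225,165,60,60,8,"pics/a6.png");crop(D[1],218,195,38,60,8,"pics/b6.png")
k=np.hstack([cv2.imread("pics/a6.png"),cv2.imread("pics/b6.png")]);print(k.shape);cv2.imwrite("pics/c6.png",k)
```

```text
(480, 784, 3)
```

View pics/c6.png

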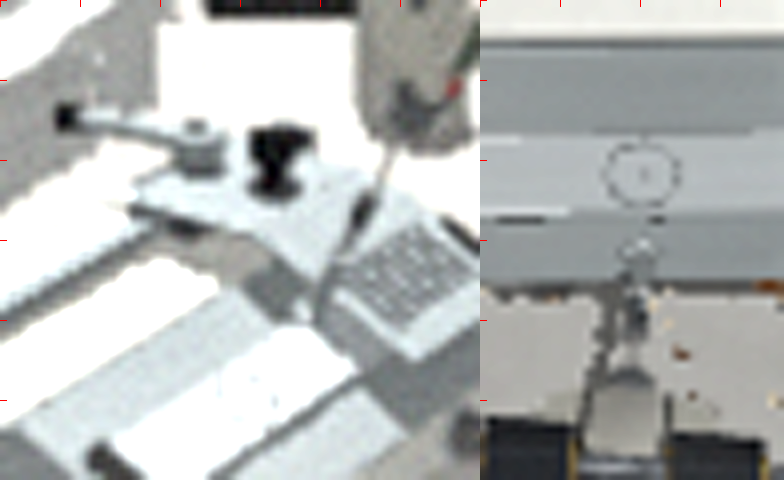

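Left panel: the foot is at (308,312) in the crop, scene px (263.5,204). Right panel: the foot is at (638,252), top px (237.75,226.5), and the ring at (644,174), top px (238.5,216.75). This fits the reading where the TCP lies 30 mm beyond the finger ends (foot 101 mm further along the tool).

Run:
```python
from h import *; import pickle
s,t=pickle.load(open("h6.pkl","rb"))
f,e=tri(t,(237.75,226.0),s,(263.3,203.8)); r,e2=tri(t,(238.5,216.75),s,(258.5,213.7)); sp=onz(t,238.5,216.75,.065)
print("foot",f,e,"ring tri",r,e2,"ring plane",sp,"proj",proj(s,sp))
n=np.array([-.4226,.0072,.9063])
for F in(f,np.array([.470,.0489,.1119])):
    d=sp-F; print("d",d,"normal",d@n,"lateral",d-(d@n)*n)
```

```text
foot [0.46839969 0.04930406 0.11112241] [np.float64(0.0004991978811152137), np.float64(0.000499197881115397)] ring tri [0.49350189 0.04646317 0.06719212] [np.float64(0.0032488944153451845), np.float64(0.003248894415345358)] ring plane [0.49625666 0.04833883 0.065     ] proj [256.48533354 214.2600961 ]
d [ 0.02785697 -0.00096523 -0.04612241] normal -0.05358004539886155 lateral [ 0.00521404 -0.00057945  0.00243719]
d [ 0.02625666 -0.00056117 -0.0469    ] normal -0.053605574147312464 lateral [ 0.00360294 -0.00017521  0.00168273]
```

>>> {"fn": "move_arm", "kwargs": {
  "series": [
    [[0.044,-0.004,0.02,0,0,0],[0.056,-0.001,-0.121,0,0,0],[0.056,-0.001,-0.121,0,0,0],[0.056,-0.001,-0.121,0,0,0],[0,0,0,0,0,0],[0,0,0,0,0,0],[0,0,0,0,0,0]]
  ]
}}

```text
t: 16.35
eef_pos: [0.4475, 0.0484, 0.1688]
orientation: [-2.705, 0.04, -1.674]
wrist_force: [-0.2, 0.1, -1.1]
finger_gap: 0.273
```

```bash
cat > m.py <<'E'
from h import *; from cell import *; import pickle
n=np.array([-.4226,.0072,.9063]); f=[];P=[]
cs=[]
for k in range(6):
    cs.append(camera("top" if k%2 else "scene")); o=readout.observe(); f.append(o["wrist_force"]@n); P.append(o["eef_pos"])
Z=R.from_euler("xyz",o["orientation"]).as_matrix()[:,2]; e=np.mean(P,0)
F=e+.101*Z; d=F-np.array([.4963,.0483,.065])
print(o["t"],"eef",e.round(4),"Z",Z.round(3),"fn",np.mean(f).round(2),np.std(f).round(2),"foot-spot normal",(d@n).round(4),"lat",(d-(d@n)*n).round(4))
pickle.dump(cs,open("last.pkl","wb"))
E
python3 m.py
```

```text
16.65 eef [0.4474 0.0484 0.1687] Z [ 0.424 -0.007 -0.905] fn -0.86 0.48 foot-spot normal 0.0137 lat [-0.0003 -0.0007 -0.0001]
```

>>> {"fn": "move_arm", "kwargs": {
  "series": [
    [[0.017,0,-0.036,0,0,0],[0.017,0,-0.036,0,0,0],[0,0,0,0,0,0],[0,0,0,0,0,0],[0,0,0,0,0,0]]
  ]
}}

```text
t: 17.07
eef_pos: [0.4504, 0.0485, 0.1604]
orientation: [-2.707, 0.04, -1.674]
wrist_force: [0.8, -0.1, -0.8]
finger_gap: 0.275
```

```bash
python3 m.py
```

```text
17.3667 eef [0.4505 0.0484 0.1607] Z [ 0.424 -0.007 -0.906] fn -0.56 0.31 foot-spot normal 0.0051 lat [-0.0009 -0.0006 -0.0004]
```

>>> {"fn": "move_arm", "kwargs": {
  "series": [
    [[0.013,0.005,-0.027,0,0,0],[0.012,0,-0.025,0,0,0],[0,0,0,0,0,0],[0,0,0,0,0,0],[0,0,0,0,0,0]]
  ]
}}

```text
t: 17.78
eef_pos: [0.453, 0.0489, 0.1554]
orientation: [-2.706, 0.04, -1.674]
wrist_force: [0.2, -0.1, 0.3]
finger_gap: 0.27
```

```bash
python3 m.py
```

```text
18.0833 eef [0.4529 0.049  0.1555] Z [ 0.424 -0.007 -0.906] fn 0.04 0.45 foot-spot normal -0.0007 lat [-0.0009 -0.0001 -0.0004]
```

>>> {"fn": "move_arm", "kwargs": {
  "series": [
    [[0.015,0,-0.027,0,0,0],[0,0,0,0,0,0],[0,0,0,0,0,0],[0,0,0,0,0,0]]
  ]
}}

```text
t: 18.42
eef_pos: [0.4544, 0.0489, 0.1527]
orientation: [-2.706, 0.04, -1.674]
wrist_force: [-0.4, -0.2, 0.3]
finger_gap: 0.274
```

```bash
sed -i 's/range(6)/range(12)/' m.py; python3 m.py
```

```text
19.0167 eef [0.4544 0.0489 0.1527] Z [ 0.423 -0.007 -0.906] fn 0.94 0.5 foot-spot normal -0.0038 lat [-0.0007 -0.0001 -0.0003]
```

>>> {"fn": "move_arm", "kwargs": {
  "series": [
    [[0.007,0,-0.011,0,0,0],[0,0,0,0,0,0],[0,0,0,0,0,0],[0,0,0,0,0,0]]
  ]
}}

```text
t: 19.35
eef_pos: [0.4551, 0.0489, 0.1516]
orientation: [-2.706, 0.04, -1.674]
wrist_force: [-1.9, -0.2, 1.0]
finger_gap: 0.275
```

```bash
python3 m.py
python3 - <<'E'
from h import *; import pickle
_,t0=pickle.load(open("w4.pkl","rb")); cs=pickle.load(open("last.pkl","rb"))
now=np.median([c["pixels"].astype(int) for c in cs[1::2]],0)
D=np.abs(now-t0["pixels"].astype(int)).max(2)
print("expected spot",proj(t0,(.4963,.0483,.065)))
print("rows 208-230, cols 230-246"); print(D[208:231,230:247].astype(int))
E
```

```text
19.95 eef [0.4551 0.0489 0.1516] Z [ 0.423 -0.007 -0.906] fn 1.47 0.46 foot-spot normal -0.0051 lat [-0.0005 -0.     -0.0003]
expected spot [238.51225007 216.73585299]
rows 208-230, cols 230-246
[[ 1  1  1  0  0  0  1  1  1  0  1  0  1  0  1  0  1]
 [ 2  1  1  0  0  1  0  1  1  1  1  1  0  1  1  0  1]
 [ 1  1  1  1  0  1  1  2  1  1  0  0  1  1  0  1  1]
 [ 0  1  1  1  1  0  0  0  1  1  0  1  0  1  1  1  1]
 [ 1  0  0  2  1  1  1  1  1  1  1  1  1  1  1  0  1]
 [ 1  1  0  0  0  1  0  2  1  1  1  0  1  1  1  1  1]
 [ 1  1  0  1  1  0  1  1  1  1  0  0  1  1  1  1  1]
 [ 0  1  2  1  1  1  1  1  1  1  1  1  1  1  0  1  1]
 [ 1  1  1  1  2  1  1  1  1  6  3  1  1  1  1  1  0]
 [ 1  1  1  1  0  1  1 25 11 17  5  3  1  1  1  1  1]
 [ 1  1  1  0  1  2  8 35 44 47 20  2  2  0  1  1  1]
 [ 0  1  1  0  0  3 36 64 46 43 26  5  1  1  2  1  1]
 [ 1  0  1  0  1  1  4 31 27 13  7  3  1  1  1  0  1]
 [ 1  0  1  1  1  2  1 19 37 37  4  1  1  1  0  0  1]
 [ 1  1  1  1  1  2 36 40 19 35 13  0  0  1  1  0  1]
 [ 1  1  0  2  0  3 34 40 35  1  2  1  1  1  0  0  1]
 [ 1  1  0  1  3  1 37 62 63 40  4  2  1  0  0  1  1]
 [ 0  0  1  1  3 33 53 55 54 51  6  2  1  1  1  1  1]
 [ 1  1  1  1  3 32 53 41 38 26  2  1  1  0  1  1  1]
 [ 0  2  1  1  3 30 54 34 29 15  1  1  1  0  1  1  1]
 [ 0  0  1  2  3 33 49 20 14  2  1  0  1  0  1  2  1]
 [ 1  0  1  0  2 31 44  7  5  1  1  0  1  1  1  1  1]
 [ 1  1  0  2  8 13  5  4  2  2  1  2  0  1  1  1  1]]
```

The image difference suggests the foot may sit a few mm short of the ring centre, so I compare the pixel values directly.

Run:
```python
from h import *; import pickle
_,t0=pickle.load(open("w4.pkl","rb")); cs=pickle.load(open("last.pkl","rb"))
now=np.median([c["pixels"].astype(int) for c in cs[1::2]],0).mean(2).astype(int); a=t0["pixels"].astype(int).mean(2).astype(int)
print(a[209:225,231:246]);print(now[209:225,231:246])
b=np.median(a[213:221,231:246]); m=np.clip(b-a[210:224,231:246]-8,0,None); m[[0,1,-1]]=0
v,u=np.mgrid[210:224,231:246]; print(b,"ring centroid",(u*m).sum()/m.sum(),(v*m).sum()/m.sum())
```

```text
[[ 99  99  99 100  99  99  99  99  98  99  99  99  99  99  99]
 [100  97  97  98  97  97  96  97  98  97  97  96  96  97  97]
 [103  95  93  93  93  94  94  90  91  93  92  93  92  93  94]
 [122 122 122 122 119 118 121 102 115 119 121 120 119 119 120]
 [124 124 125 122  99  89 104 109 107 106 119 123 122 122 122]
 [123 124 124  97 120 124 125 125 125 124 113 116 122 122 121]
 [123 122 122 109 121 123 123 123 124 123 123  94 116 124 124]
 [123 124 109 118 124 123 123 107 120 123 123 106 120 124 123]
 [124 125 112 115 124 124 123 111 121 122 123  90 118 125 123]
 [124 125 126  91 115 124 124 123 124 123 121 109 120 123 123]
 [123 124 125 100 102 117 121 123 121 120 110 121 124 123 123]
 [123 123 123 124 112  91 100 105  93  88 118 124 123 122 122]
 [107 106 107 106 107 107 106 107 113 111 113 113 110 110 110]
 [ 99  97  98  98  98  99  97  98  67  55  90  96  96  95  95]
 [101 101  99 101 100 100  99 100 101 101  99  98  99  98  98]
 [100 100 101  99 100 100 100 100  99  99  98  98  98  98  98]]
[[ 99 100  99 100  99  99  99 100  99  99  99  99 100  99  99]
 [ 99  98  98  97  98  98  9
[... 274 characters left out ...]
122 122 122]
 [123 124 123 109 122 124 124 122 123 123 124  94 117 124 123]
 [124 125 109 119 125 124 121 107 114 120 123 107 120 124 124]
 [125 125 113 115 125 125  98 121 137 117 121  91 117 125 124]
 [125 124 126  93 117 116  90  80  77 104 119 111 120 123 123]
 [124 125 125 100 104  81  58  77  79  94 105 122 125 124 123]
 [123 124 124 125 113  95  70  79  81  96 120 124 123 123 122]
 [107 107 106 107 108 106  88  71  77 107 114 112 111 110 109]
 [ 98  98  98  98 100  63 136 116 101  67  90  96  96  95  95]
 [100 100 100 101 103  66  60  65 102 103 100  99  98  98  98]
 [100 100 100 102 101  63  38  38  60  95  99  98  98  98  98]]
123.0 ring centroid 237.9080604534005 219.51385390428212
```

Confirmed: the ring centre is at (238.1,216.5) and the foot disc spans rows 216.8 to 221, so it is about 7 mm too low on the slope. I lift off 8 mm, shift 7.5 mm up the slope and press again.

>>> {"fn": "move_arm", "kwargs": {
  "series": [
    [[-0.034,0,0.073,0,0,0],[0,0,0,0,0,0],[0.034,0,0.016,0,0,0],[0.034,0,0.016,0,0,0],[0,0,0,0,0,0],[0.017,0,-0.036,0,0,0],[0.017,0,-0.037,0,0,0],[0,0,0,0,0,0],[0,0,0,0,0,0],[0,0,0,0,0,0]]
  ]
}}

```text
t: 20.78
eef_pos: [0.4622, 0.0489, 0.155]
orientation: [-2.705, 0.04, -1.674]
wrist_force: [-0.1, 0.0, 2.4]
finger_gap: 0.275
```

```bash
python3 m.py
python3 - <<'E'
from h import *; import pickle
_,t0=pickle.load(open("w4.pkl","rb")); cs=pickle.load(open("last.pkl","rb"))
now=np.median([c["pixels"].astype(int) for c in cs[1::2]],0).mean(2).astype(int)
print(now[210:224,231:246])
E
```

```text
21.3833 eef [0.4621 0.0489 0.155 ] Z [ 0.424 -0.007 -0.906] fn 1.38 0.59 foot-spot normal -0.005 lat [ 0.0064 -0.0001  0.003 ]
[[ 99  98  98  98  97  98  97  98  97  97  96  97  97  96  97]
 [104  96  93  93  93  94  94  90  92  93  93  93  92  93  95]
 [122 123 123 123 120 119 121 104 116 120 121 121 120 120 120]
 [124 124 125 122  98  90 104 110 105 104 119 124 123 123 123]
 [123 124 125  97 121 125 112 116 105 102 109 117 122 123 122]
 [123 124 123 109 122 118  95  89  95  95 120  95 117 124 123]
 [124 124 109 119 126 113  70  77  78 106 122 107 120 124 124]
 [125 125 112 116 126 125  79  79  79 101 121  92 118 125 124]
 [125 124 126  93 118  83  73  89  79 118 123 110 121 123 123]
 [124 124 125 100 105  73 112 127 110 118 110 122 124 124 124]
 [123 123 124 126 115  63 132  91  77  88 119 124 124 123 122]
 [107 107 106 108 108  69  38  35  80 109 114 112 111 110 109]
 [ 98  97  98 101  65  47  42  41  43  54  91  96  96  96  96]
 [100 100 101 103  68  47  56  53  65  96 101  99  98  99  98]]
```

The foot disc's far edge is now at row 214, so its centre is about (238.2,216.1), within roughly 1–1.5 mm of the ring centre at (238.1,216.5). The press is about 2 N.

```bash
python3 -c "
from cell import *
o=readout.observe();print(o['t'],o['finger_gap']);print(job_done())"
```

```text
21.3833 0.2735328093813143
the job is handed in; nothing more can be done
None
```

I handed the job in at t = 21.4 s. The arm was still holding the probe pressed on the check spot. No verdict was reported.

**What I did:** I swung the lever round to about 1.4 rad, slid the guard about 98 mm, and lifted the probe out of the dock. I tilted it 25° and pressed its foot in the ring.

**Last checks:**
- **Position:** the top camera puts the foot about 1–1.5 mm from the ring centre.
- **Angle:** the tool axis is within about 0.01 rad of square to the bar.
- **Press:** the force is about 2.1 N above the no-contact reading, with single readings scattering by about 0.6 N. By position the foot is about 5 mm in.
- **Grip:** the jaws are closed on the head at a 25 mm gap.

**What disagreed on the way:**
- **Finger ends:** they sit about 30 mm short of the reported TCP. The first lever swing therefore passed above the lever without touching it, and I repeated it lower.
- **First press:** it was about 7 mm too low on the slope. I lifted off, shifted up the slope and pressed again.

**Not checked again:** I last looked at the lever and guard before gripping the probe. I never checked the tub, counter and bottle separately for movement, though no move was aimed near them.

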